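Clamp an amplifier module with the inner knob of a coaxial pair

ROBOT

A 6-joint arm with a two-finger parallel gripper is mounted at the origin on the work surface. World frame = base frame: x ahead of the robot, y to its left, z up, the work surface at z = 0. Lengths are in m, angles in degrees, forces in N, time in s.
With the tool pointing down it reaches from about 0.3 to 0.75 m from the base axis. Payload 8.5 kg.
Tool frame: the origin (TCP) lies at the very end of the fingers, on their centre line; the grasp point (between the pads) lies 19 mm behind it; z points along the fingers, y is the line along which they close (so a half turn about z gives the same grasp; the last joint's range is limited). The gripper opens to 85 mm and grips with 20 to 120 N. Pads are 22 mm wide; open, the fingers measure 114 mm over their backs; the gripper's body (76 mm by 85 mm) begins 54 mm behind the grasp point. The pads swing forward as they close: fully open they stand 13 mm farther back than shut.
Start: joints at [59.169, 21.807, 74.336, -0, 83.858, -12.336], TCP at [0.174, 0.522, 0.231] pointing down, gripper open.
Joint ranges: [-178.18, 178.18], [-50.72, 133.34], [12.68, 142.11], [-81.47, 261.47], [9.98, 163.14], [-165.26, 165.26]. Speed limits (degrees/s): [136.94, 136.94, 180, 180, 180, 180].

INTERFACE

Orientations are given as a 3x3 rotation matrix whose columns are the frame's x, y, z axes.
In Python, from rig import env gives the robot as it stands.
- The arm moves only by the tool move_arm, never from a script. Its argument "plan" is a list of rows, each a list of 7 numbers: the turn, a rotation vector about the tool's x, y, z in degrees, then the shift along the tool's x, y, z in cm, then the gripper command: -1 is shut, 1 is fully open, values between are in proportion. In form: [[ax, ay, az, tx, ty, tz, jaw], ...]. A call has 1 to 5 rows; each row is the pose to reach, as a shift and turn from the pose commanded when the call began, along the tool's axes at that moment; what a row does not reach only later rows make up. A row lasts 1/10 s, in which the tool goes at most 50 mm and 8.59 degrees, less where a joint would pass 70% of its speed; a pose out of reach is approached as far as the arm can. A call with a gripper value outside its range is refused whole. The fingers move at their own pace and stop on an object; "squeeze" is the grip in N (left out, the last holds). Time passes only in rows, so rows that repeat a pose let the fingers close. It gives the time, the measured TCP pose, the force, the opening and the grip force at its end, in the units of the state.
- env.observe(): the state, without advancing time (a new reading comes with each control period).
- env.get_image(name): name is "scene" or "top"; returns a dict with "color" (480x640x3 uint8, red, green, blue), "fov_y" (degrees; the focal length in pixels is half the picture's height over the tangent of half this angle, whatever the lens; pixels are square), "cx", "cy" (the principal point, pixels), "R" (3x3) and "t" (3): a world point X has camera coordinates R X + t. Camera axes: x right, y down, z forward; pixel columns grow to the right and rows downward; lengths in m; the calibration is good to about 2 mm. A picture is of the moment at which its call begins. There is no depth.
- env.close_job(): hands the job in; it is judged then, once.
Trained networks look in a picture, given as the dict that the camera call returned (one of the last four; its "shot" number tells which), for a name from the list of things; names that differ only in an ending like _2 or _b are one class to them, and where a whole thing is asked for, a point or a joint stands for the part that bears it (a point fixed in the world has none). Each returns a list of dicts, best first, with "conf" (0 to 1); they miss things now and then, are a little off and sometimes report something else, mostly with a low value. They report only what shows in the picture. A call takes as long as a camera call. They do not tell look-alikes from the thing itself.
- env.outline_of(target, picture): "mask" (480x640 bool, what is visible of it) and "bbox" ([centre column, centre row, width, height] in pixels, round what is visible of it).
- env.tip_of(target, picture): "pixel" ([column, row] in pixels: a listed point, or the origin of a listed thing).
The state is a dict: "time_s": time; "q": joint angles; "qvel": joint speeds; "joint_efforts": joint torques, N m; "position": TCP position; "tool_rot": TCP orientation; "ft_force": force on the tool from outside, world axes, zero at the start; "wrist_torque": the same for the moment, N m; "grip_width": finger opening in m; "gripper_force": force on a finger pad.
Only numpy, scipy, OpenCV 4.12 (cv2) and the standard library are available. Lean on these libraries where they do the work, as an engineer would, in place of code of your own. Each camera call takes 0.05 s, during which the arm holds its last target. There are 200 camera calls.

TASK

Lay the amplifier module flat in the repair fixture, between the sliding jaw and the fixed backstop, lined up with the jaw, and let go of it. Then turn only the small inner knob clockwise until the jaw holds the module against the backstop with a light squeeze of about 8 newtons, well short of 16 at any time; clamp with the knob rather than by pushing the jaw, and do not drag the large outer ring around with it. Leave everything else on the bench where it is.

Things in the scene. Friction and masses are not known exactly. Their poses are not given: they have to be found in the camera images.
- fixture: Repair fixture fixed to the bench: steel plate 110 (x) x 225 (y) x 15 mm. Origin on the bench under the plate, which spans y -130 to +95 mm; y is the clamping direction, from the knob end to the backstop. The module lies on the plate's top, z = 15 mm. At y = -85 mm a grey housing 84 x 80 mm, top at z = 31 mm, carries the two coaxial knobs on a vertical axis.
- jaw: Aluminium jaw pad 60 (x) x 10 (y) mm, z 16 to 27 mm. Origin at the lower edge of the middle of its clamping face, which looks to fixture +y and starts fully open at fixture y = -20 mm. The inner knob drives it through a rack, 12 mm to +y per rad of clockwise turn; the pad is sprung on the rack at 4 N/mm without preload, so about 48 N per rad of knob once the module is pinched.
- inner_knob: Small black inner knob, jaw open at the start. Origin on its axis, level with the ring's top face, 46 mm above the bench. A disc 28 mm across, 3 mm high, and on it a bar grip 28 mm along x and 12 mm wide along y, its top 14 mm above the origin. Turns clockwise from above up to 2.4 rad, with a steady drag of 0.18 N m (less when paused) that also holds it where left; each newton of squeeze adds 0.012 N m.
- outer_ring: Large knurled aluminium outer ring around the inner knob, 60 mm in diameter and 14 mm high (z = 32 to 46 mm above the bench), a stage adjustment that is already set. Origin on the axis at its underside. It turns very easily (0.03 N m) when anything rubs on it.
- ring_mark (a point): Point on the outer ring's top edge, 28 mm from the axis, at the scribed line; shows how the ring stands.
- far_side (a point): Reference point only: plate top, fixture x 0, y +30 mm. Beyond it stands the backstop, a fixed aluminium block parallel to the jaw, 70 mm along x, 16 thick, top 27 mm above the bench. Its face stands 66 to 75 mm beyond the open jaw's face, set differently every time and not reported.
- module: Amplifier module, 0.16 kg: a circuit board on an aluminium carrier, 80 (x) x 60 (y) x 6 mm thick, with a dark finned heat sink 40 (x) x 30 (y) mm in the middle, from 6 mm to 43 mm above the underside (solid from 6 to 41 mm). Origin at the centre of the underside. The 60 mm (y) goes between jaw and backstop, either way round.
- screwdriver: Screwdriver lying on the bench, bystander.
- flux_bottle: Small white bottle, 36 mm in diameter, 75 mm high, bystander; origin under its centre.
- parts_tray: Grey parts tray 90 x 120 x 30 mm, bystander; origin under its centre.
Mind the look-alikes: they are no part of the job. Of the things that look like the fixture, the larger one is meant.

How it is judged:
By the outcome, as a careful person would: the job done as asked, in the order asked, and still so for the second after the job is handed in, with the robot touching nothing.
It also fails if it takes over 72 s, if anything falls off the work surface, if the arm or the gripper's body presses on something with over 40 N, if the wrist force passes 120 N, or if a joint passes its speed limit or range.

## Working session

There is one attempt and no reset: what is moved stays moved. The work goes in short steps, Python scripts to look and compute and a tool call to move; the robot and the scene stay as the last step left them, time stands still between calls to the robot, and variables do not carry over. Pictures are saved under pics/ and viewed, at most 10 in all, crops included, and the job is handed in when it is done.

Besides the shell and the picture viewer there is one more tool, called after "Emit:" by a JSON object that holds its "api" and its "payload", one argument or row to a line. move_arm: Moves the arm, as the interface text tells. Its arguments: {"type":"object","properties":{"plan":{"type":"array"},"squeeze":{"type":"number"}},"required":["plan"]}

```bash
ls; mkdir -p pics; python3 - <<'E'
from rig import env
import cv2,numpy as np
o=env.observe(); print({k:np.round(v,3).tolist() for k,v in o.items()})
for n in ("scene","top"):
    p=env.get_image(n); cv2.imwrite(f"pics/{n}0.png",p["color"][:,:,::-1])
    print(n,p["fov_y"],p["cx"],p["cy"],np.round(p["R"],4).tolist(),np.round(p["t"],4).tolist(),p["shot"])
    for t in ("fixture","jaw","inner_knob","outer_ring","ring_mark","far_side","module","flux_bottle","screwdriver","parts_tray"):
        print(t,[(np.round(d["pixel"],1).tolist(),round(d["conf"],2)) for d in env.tip_of(t,p)])
E
```

```text
pics
{'time_s': 0.0, 'q': [59.169, 21.842, 74.386, -0.0, 83.858, -12.333], 'qvel': [0.064, 0.007, 0.022, -0.026, 0.003, 0.042], 'joint_efforts': [0.001, -44.846, -23.128, -0.0, 0.005, -0.0], 'position': [0.174, 0.521, 0.231], 'tool_rot': [[-0.948, 0.317, -0.001], [0.317, 0.948, -0.001], [0.0, -0.001, -1.0]], 'ft_force': [-0.177, 0.729, -0.091], 'wrist_torque': [0.007, 0.013, 0.009], 'gripper_force': 0.0, 'grip_width': 0.086}
scene 43.13300806675484 317.74296471156947 244.2924564941764 [[-0.0922, 0.9955, -0.0224], [0.6554, 0.0437, -0.754], [-0.7496, -0.0842, -0.6565]] [0.1337, -0.3411, 1.5184] 1
fixture [([313.3, 242.1], 0.7), ([266.5, 316.7], 0.62)]
jaw [([266.4, 223.1], 0.61), ([256.9, 315.5], 0.55), ([301.0, 235.0], 0.52)]
inner_knob [([227.9, 312.5], 0.58), ([268.7, 222.2], 0.55)]
outer_ring [([227.0, 313.9], 0.73), ([267.5, 233.9], 0.55)]
ring_mark [([227.3, 298.9], 0.65), ([264.5, 216.7], 0.61)]
far_side [([328.2, 229.6], 0.66), ([276.8, 310.1], 0.64)]
module [([481.9, 231.9], 0.91)]
flux_bottle [([347.7, 338.7], 0.77)]
screwdriver [([143.4, 246.3], 0.89)]
parts_tray [([473.0, 354.2], 0.76)]
top 53.90822206029024 317.06619315781666 245.85746044894773 [[-0.0259, -0.9996, 0.0131], [-0.9832, 0.0231, -0.1812], [0.1808, -0.0176, -0.9834]] [-0.0739, 0.6208, 0.8811] 2
fixture [([347.1, 211.4], 0.86), ([321.4, 299.8], 0.64)]
jaw [([355.7, 204.8], 0.63), ([303.5, 299.9], 0.48), ([330.5, 293.5], 0.42)]
inner_knob [([362.2, 290.6], 0.65), ([371.1, 193.0], 0.42)]
outer_ring [([364.6, 287.6], 0.88), ([371.6, 193.5], 0.59)]
ring_mark [([371.6, 300.6], 0.8), ([377.7, 202.0], 0.65)]
far_side [([302.9, 301.7], 0.69), ([337.3, 207.7], 0.62), ([327.5, 299.1], 0.45)]
module [([165.8, 320.5], 0.58)]
flux_bottle [([282.8, 195.1], 0.66), ([188.8, 185.5], 0.34)]
screwdriver [([471.1, 274.4], 0.85)]
parts_tray [([189.3, 185.7], 0.83)]
```

View pics/scene0.png

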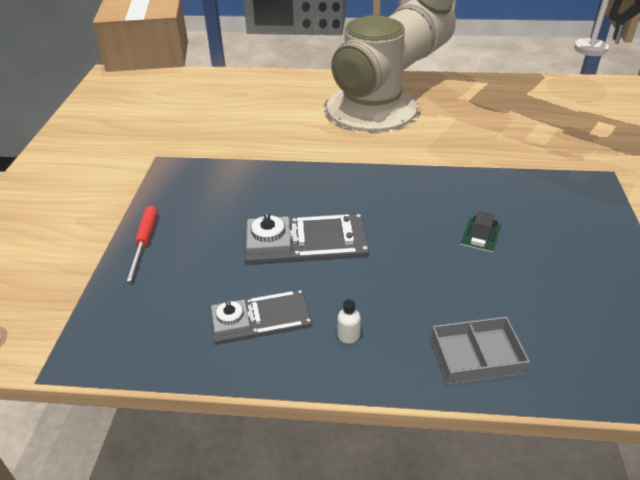

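View pics/top0.png

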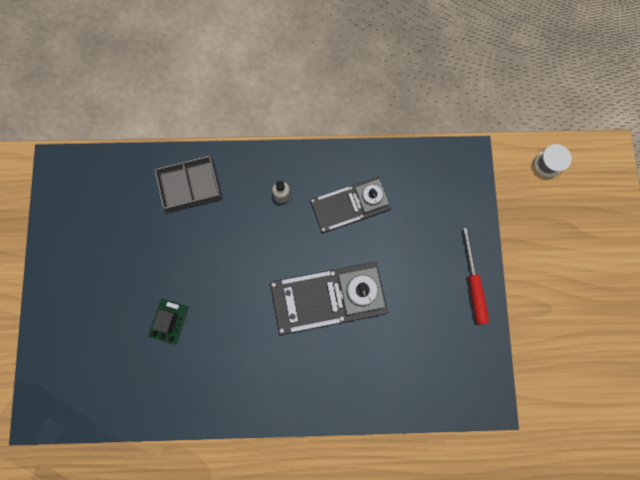

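```bash
cat > h.py <<'E'
from rig import env
import cv2,numpy as np
from scipy.optimize import minimize
def proj(p,X):
    f=240/np.tan(np.radians(p["fov_y"])/2); c=np.asarray(X)@np.asarray(p["R"]).T+np.asarray(p["t"])
    return np.c_[f*c[:,0]/c[:,2]+p["cx"],f*c[:,1]/c[:,2]+p["cy"]]
def pt(pics,pix):   # triangulate one point
    A=[];b=[]
    for p,(u,v) in zip(pics,pix):
        f=240/np.tan(np.radians(p["fov_y"])/2);R=np.asarray(p["R"]);t=np.asarray(p["t"])
        for r,w in ((0,(u-p["cx"])/f),(1,(v-p["cy"])/f)):
            A.append(R[r]-w*R[2]);b.append(w*t[2]-t[r])
    return np.linalg.lstsq(np.array(A),np.array(b),rcond=None)[0]
def box(x0,x1,y0,y1,z0,z1): return np.array([[x,y,z] for x in(x0,x1) for y in(y0,y1) for z in(z0,z1)])/1000.
a=np.linspace(0,2*np.pi,24,endpoint=False)
def cyl(r,y,z0,z1): return np.array([[r*np.cos(t),y+r*np.sin(t),z] for t in a for z in(z0,z1)])/1000.
MOD=[box(-40,40,-30,30,0,6),box(-20,20,-15,15,0,43)]
FIX=[box(-55,55,-130,95,0,15),box(-42,42,-125,-45,0,31),cyl(30,-85,32,46),box(-14,14,-91,-79,46,60)]
def place(X,q):
    c,s=np.cos(q[2]),np.sin(q[2]); return X@np.array([[c,s,0],[-s,c,0],[0,0,1]])+[q[0],q[1],q[3]]
def render(p,parts,q,S=4):
    m=np.zeros((480*S,640*S),np.uint8)
    for X in parts:
        h=cv2.convexHull(((proj(p,place(X,q))+.5)*S*16).astype(np.int32)); cv2.fillConvexPoly(m,h,255,shift=4)
    return cv2.resize(m,(640,480),interpolation=cv2.INTER_AREA)/255.
def fit(parts,pics,masks,q0,zfree=True):
    def cost(q):
        q=list(q)+([] if zfree else [q0[3]])
        return sum(np.abs(render(p,parts,q)-m).sum()/m.sum() for p,m in zip(pics,masks))
    n=4 if zfree else 3
    q0=np.array(q0,float); sim=np.vstack([q0[:n]]+[q0[:n]+d for d in np.diag([.008,.008,.08,.006])[:n,:n]])
    r=minimize(cost,q0[:n],method="Nelder-Mead",options=dict(initial_simplex=sim,maxiter=200,xatol=2e-4,fatol=1e-4))
    return r.x,r.fun
E
cat > m1.py <<'E'
from h import *
P=[env.get_image("scene"),env.get_image("top")]
def near(t,pix):
    out=[]
    for p,c in zip(P,pix):
        L=env.outline_of(t,p); L=[d for d in L if d["conf"]>.3]
        d=min(L,key=lambda d:np.hypot(d["bbox"][0]-c[0],d["bbox"][1]-c[1])); print(t,np.round(d["bbox"],1).tolist(),round(d["conf"],2)); out.append(d["mask"].astype(float))
    return out
k=pt(P,[(267.5,233.9),(364.6,287.6)]); f=pt(P,[(313.3,242.1),(321.4,299.8)]); m=pt(P,[(481.9,231.9),(165.8,320.5)])
print("knob,fix,mod",k,f,m)
d=f-k; yaw=np.arctan2(d[1],d[0])-np.pi/2
mf=near("fixture",[(306,238),(330,298)]); mm=near("module",[(482,232),(168,322)])
np.savez("masks.npz",mf=mf,mm=mm)
for z in(True,False): print("fix",fit(FIX,P,mf,[f[0],f[1],yaw,0],z))
for y in np.radians([-60,-20,20,60]): print("mod",y,fit(MOD,P,mm,[m[0],m[1],y,0],True))
for i,p in enumerate(P): np.save(f"p{i}.npy",p,allow_pickle=True)
E
python3 m1.py
```

```text
knob,fix,mod [ 0.53565612 -0.18006527  0.02840123] [ 0.5158932  -0.09568917 -0.00397392] [0.48116925 0.21902632 0.00951358]
fixture [307.8, 240.8, 124.8, 56.0] 0.72
fixture [329.9, 300.9, 117.7, 76.7] 0.82
module [480.1, 229.1, 38.9, 41.0] 0.72
module [166.2, 321.1, 39.5, 43.5] 0.71
fix (array([ 0.51701272, -0.09347919,  0.16728535,  0.00080118]), np.float64(0.18404622878771237))
fix (array([ 0.51679322, -0.09365244,  0.16954643]), np.float64(0.18541901351298848))
mod -1.0471975511965976 (array([ 0.48094143,  0.21619063, -0.31658263,  0.00076199]), np.float64(0.10709572869287183))
mod -0.3490658503988659 (array([ 0.48101111,  0.21636942, -0.31231091,  0.00086954]), np.float64(0.10710496456393984))
mod 0.3490658503988659 (array([ 0.48103708,  0.21632277, -0.31135205,  0.00069927]), np.float64(0.10681451780075304))
mod 1.0471975511965976 (array([ 0.48129691,  0.2171472 ,  0.87037571, -0.00289409]), np.float64(0.7040237158064158))
```

```bash
cat > ov.py <<'E'
from h import *
E_=[(i,j) for i in range(8) for j in range(i) if bin(i^j).count("1")==1]
def crop(p,c,sets,w=100,h=75,s=4):
    M=np.array([[s,0,-(c[0]-w/2)*s],[0,s,-(c[1]-h/2)*s]],float)
    im=cv2.warpAffine(p["color"][:,:,::-1].copy(),M,(w*s,h*s),flags=cv2.INTER_CUBIC)
    T=lambda u:tuple(np.round(M[:,:2]@(u+0)+M[:,2]).astype(int).tolist())
    for parts,q,col in sets:
        for X in parts:
            U=proj(p,place(X,q))
            for i,j in (E_ if len(X)==8 else [(k,(k+2)%len(X)) for k in range(len(X))]): cv2.line(im,T(U[i]),T(U[j]),col,1)
    return im
E
python3 - <<'E'
from ov import *
P=[np.load(f"p{i}.npy",allow_pickle=True).item() for i in(0,1)]
qf=[.5169,-.0936,.168,0]; qm=[.481,.2163,-.312,0]
F=FIX+[box(-30,30,-30,-20,16,27)]
r=[crop(P[0],(305,238),[(F,qf,(0,255,255))],130,75,3),crop(P[1],(330,298),[(F,qf,(0,255,255))],130,75,3)]
r2=[crop(P[0],(480,230),[(MOD,qm,(0,0,255))],65,60,6),crop(P[1],(168,321),[(MOD,qm,(0,0,255))],65,60,6)]
cv2.imwrite("pics/ov1.png",np.vstack([np.hstack(r),np.hstack(r2)])[:600])
E
```

```text
(no output)
```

View pics/ov1.png

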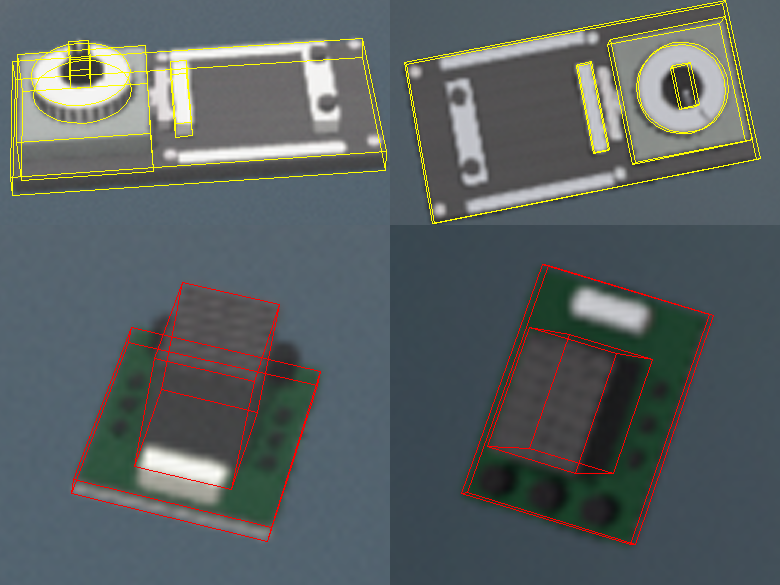

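Emit:
{"api": "move_arm", "payload": {
  "plan": [
    [0,0,0,-3,-1.5,0,1],
    [0,0,0,-7.5,-3.7,1,1],
    [0,0,0,-12,-5.9,2,1],
    [0,0,0,-16.5,-8.2,3,1],
    [0,0,0,-21,-10.4,4,1]
  ]
}}

```text
time_s: 1.9
position: [0.3383, 0.3581, 0.1921]
tool_rot: [[-0.948, 0.317, 0.001], [0.317, 0.948, 0.0], [-0.0, 0.0, -1.0]]
ft_force: [0.1, -0.3, -0.4]
grip_width: 0.0853
gripper_force: 0.0
```

```bash
python3 - <<'E'
from h import *
P=[np.load(f"p{i}.npy",allow_pickle=True).item() for i in(0,1)]
qf=[.5169,-.0936,.168,0]
def onplane(p,u,z):
    f=240/np.tan(np.radians(p["fov_y"])/2);R=np.asarray(p["R"]);c=-R.T@np.asarray(p["t"])
    d=R.T@np.array([(u[0]-p["cx"])/f,(u[1]-p["cy"])/f,1]); X=c+d*(z-c[2])/d[2]
    e=X[:2]-qf[:2]; a,b=np.cos(qf[2]),np.sin(qf[2]); return np.round(1000*np.array([a*e[0]+b*e[1],-b*e[0]+a*e[1]]),1)
top=lambda x,y:(265+(x-390)/3,260.5+y/3); sc=lambda x,y:(240+x/3,200.5+y/3)
for u in((470,80),(487,181),(446,84),(464,187),(577,64),(592,153)): print("top",u,onplane(P[1],top(*u),.027))
for u in((305,50),(317,121),(331,50),(340,121),(187,62),(192,133)): print("scene",u,onplane(P[0],sc(*u),.027))
print("pos",env.observe()["position"])
E
```

```text
top (470, 80) [33.1 52.6]
top (487, 181) [-35.1  53.8]
top (446, 84) [33.5 68.9]
top (464, 187) [-36.   69.5]
top (577, 64) [ 29.9 -20.3]
top (592, 153) [-30.4 -18.4]
scene (305, 50) [-31.9  55.5]
scene (317, 121) [37.  55.5]
scene (331, 50) [-30.2  71.8]
scene (340, 121) [38.4 69.2]
scene (187, 62) [-27.5 -19.2]
scene (192, 133) [ 40.3 -20.1]
pos [0.33834674 0.35811224 0.19211828]
```

Emit:
{"api": "move_arm", "payload": {
  "plan": [
    [0,0,-0.6,-4.4,-2.2,1,1],
    [0,0,-0.6,-8.9,-4.4,3,1],
    [0,0,-0.6,-13.4,-6.6,5,1],
    [0,0,-0.6,-17.8,-8.85,8,1],
    [0,0,-0.6,-17.8,-8.85,10,1]
  ]
}}

```text
time_s: 2.4
position: [0.4811, 0.2165, 0.0917]
tool_rot: [[-0.951, 0.311, 0.003], [0.311, 0.951, 0.0], [-0.003, 0.001, -1.0]]
ft_force: [0.1, 0.7, -1.1]
grip_width: 0.0851
gripper_force: 0.0
```

```bash
python3 - <<'E'
from ov import *
print(env.observe()["position"])
p=env.get_image("top");q=env.get_image("scene"); qm=[.481,.2163,-.312,0]
cv2.imwrite("pics/pre.png",np.hstack([crop(q,(480,215),[(MOD,qm,(0,0,255))],95,100,4),crop(p,(168,321),[(MOD,qm,(0,0,255))],95,100,4)]))
E
```

```text
[0.481109   0.21647027 0.09171943]
```

View pics/pre.png

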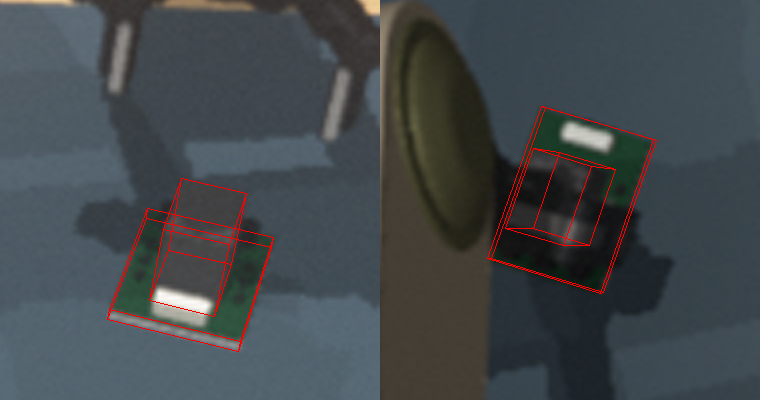

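Emit:
{"api": "move_arm", "payload": {
  "plan": [
    [0,0,0,0,0,3,1],
    [0,0,0,0,0,5.5,1],
    [0,0,0,0,0,7,1],
    [0,0,0,0,0,7.5,0.5],
    [0,0,0,0,0,7.5,0]
  ],
  "squeeze": 35
}}

```text
time_s: 3.0
position: [0.4779, 0.2199, 0.0179]
tool_rot: [[-0.952, 0.306, 0.0], [0.306, 0.952, 0.0], [-0.0, 0.0, -1.0]]
ft_force: [-0.4, 0.5, -0.1]
grip_width: 0.0591
gripper_force: 0.0
```

Emit:
{"api": "move_arm", "payload": {
  "plan": [
    [0,0,0,0,0,0,-0.6],
    [0,0,0,0,0,0,-0.6],
    [0,0,0,0,0,0,-0.6],
    [0,0,0,0,0,0,-0.6],
    [0,0,0,0,0,0,-0.6]
  ]
}}

```text
time_s: 3.5
position: [0.4785, 0.2195, 0.0185]
tool_rot: [[-0.952, 0.307, 0.002], [0.307, 0.952, 0.001], [-0.002, 0.001, -1.0]]
ft_force: [-1.2, 0.9, 6.6]
grip_width: 0.0292
gripper_force: 36.5
```

Emit:
{"api": "move_arm", "payload": {
  "plan": [
    [0,0,0,0,0,-1,-0.6],
    [0,0,0,0,0,-3,-0.6],
    [0,0,0,0,0,-5.5,-0.6],
    [0,0,0,0,0,-8,-0.6],
    [0,0,0,0,0,-8,-0.6]
  ]
}}

```text
time_s: 4.0
position: [0.4794, 0.2196, 0.1007]
tool_rot: [[-0.952, 0.307, 0.006], [0.307, 0.952, 0.001], [-0.005, 0.003, -1.0]]
ft_force: [0.9, -0.5, -2.1]
grip_width: 0.0295
gripper_force: 35.4
```

```bash
python3 - <<'E'
from ov import *
for i in range(2):
    p=env.get_image("top");q=env.get_image("scene"); o=env.observe()
    print(np.round(o["position"],4),np.round(o["tool_rot"],3).tolist(),np.round(o["q"],2),np.round(o["ft_force"],1),o["grip_width"])
P=[q,p]; ms=[]
for x in P:
    L=env.outline_of("module",x); print([(np.round(d["bbox"]).tolist(),round(d["conf"],2)) for d in L]); 
    print([(np.round(d["pixel"],1).tolist(),round(d["conf"],2)) for d in env.tip_of("module",x)])
E
```

```text
[0.4779 0.2192 0.0975] [[-0.952, 0.307, 0.001], [0.307, 0.952, 0.0], [-0.001, 0.0, -1.0]] [ 11.72  27.41  89.77   0.    62.78 -60.38] [-0.7 -0.7 -2.6] 0.02926058267781349
[0.4774 0.219  0.0964] [[-0.952, 0.307, -0.002], [0.307, 0.952, -0.0], [0.002, -0.001, -1.0]] [ 11.72  27.51  89.82  -0.    62.78 -60.38] [ 0.6  0.3 -2.2] 0.029292920713449338
[([485.0, 195.0, 40.0, 42.0], 0.82)]
[([486.8, 200.9], 0.61)]
[([160.0, 319.0, 31.0, 50.0], 0.75), ([284.0, 191.0, 20.0, 25.0], 0.4)]
[([155.8, 322.3], 0.92)]
```

Emit:
{"api": "move_arm", "payload": {
  "plan": [
    [0,0,-3,-1,-2.3,0,-0.6],
    [0,0,-9,-3,-6.5,0,-0.6],
    [0,0,-15,-5,-11,0,-0.6],
    [0,0,-21,-7,-15.5,0,-0.6],
    [0,0,-27.5,-9,-20,0,-0.6]
  ]
}}

```text
time_s: 4.9
position: [0.5021, -0.0006, 0.097]
tool_rot: [[-0.985, -0.171, -0.0], [-0.171, 0.985, 0.0], [0.0, 0.0, -1.0]]
ft_force: [0.3, -0.6, -2.6]
grip_width: 0.0296
gripper_force: 35.4
```

```bash
cat > st.py <<'E'
from h import *
env.get_image("top");env.get_image("top");o=env.observe();r=o["tool_rot"]
d=np.array([.5101,-.0775])-o["position"][:2]
print(o["time_s"],np.round(o["position"],4),"xyaw",np.degrees(np.arctan2(r[1][0],r[0][0]))%360,"to target tool xy cm",100*d@np.array(r)[:2,:2])
E
python3 st.py
```

```text
5.0 [ 0.5031 -0.004   0.097 ] xyaw 189.50534837669434 to target tool xy cm [ 0.52754592 -7.3678686 ]
```

Emit:
{"api": "move_arm", "payload": {
  "plan": [
    [0,0,0,0.2,-2.5,0,-0.6],
    [0,0,0,0.4,-5,0,-0.6],
    [0,0,0,0.53,-6.8,0,-0.6],
    [0,0,0,0.53,-7.37,0,-0.6],
    [0,0,0,0.53,-7.37,0.5,-0.6]
  ]
}}

```text
time_s: 5.5
position: [0.5096, -0.0724, 0.0922]
tool_rot: [[-0.986, -0.166, 0.001], [-0.166, 0.986, -0.0], [-0.001, -0.0, -1.0]]
ft_force: [0.4, 0.4, -2.0]
grip_width: 0.0295
gripper_force: 35.8
```

```bash
python3 st.py; python3 - <<'E'
from ov import *
P=[env.get_image("scene"),env.get_image("top")]; o=env.observe(); x=o["position"]
ms=[]
for p,c in zip(P,[(313,220),(330,298)]):
    L=[d for d in env.outline_of("module",p) if d["conf"]>.3]; print([(np.round(d["bbox"]).tolist(),round(d["conf"],2)) for d in L]); ms.append(L[0]["mask"].astype(float))
z=x[2]-.018
qx=[x[0]+.004,x[1],.168,z]
for i,p in enumerate(P): np.save(f"g{i}.npy",p,allow_pickle=True)
r=fit(MOD,[P[0]],[ms[0]],qx,False); print("scene fit",r)
qf=[.5169,-.0936,.168,0]; F=FIX+[box(-30,30,-30,-20,16,27)]
cv2.imwrite("pics/held.png",np.vstack([crop(P[0],(310,215),[(F[:1],qf,(0,255,255)),(MOD,qx,(0,0,255))],150,90,5),crop(P[1],(330,298),[(F,qf,(0,255,255)),(MOD,qx,(0,0,255))],150,90,5)])[:,:,:][::1])
im=cv2.imread("pics/held.png"); cv2.imwrite("pics/held.png",cv2.resize(im,None,fx=.66,fy=.66,interpolation=cv2.INTER_AREA))
E
```

```text
5.6 [ 0.5087 -0.0712  0.0914] xyaw 189.6275684125055 to target tool xy cm [-0.03124001 -0.63979143]
[([326.0, 202.0, 35.0, 40.0], 0.8)]
[]Traceback (most recent call last):
  File "<stdin>", line 5, in <module>
IndexError: list index out of range
```

```bash
cat > st.py <<'E'
from h import *
import sys
tx,ty=map(float,sys.argv[1:3])
xs=[]
for i in range(8): env.get_image("top"); o=env.observe(); xs.append(o["position"])
xs=np.array(xs); print(np.round(xs[::2],4).tolist()); x=xs[2:].mean(0); r=np.array(o["tool_rot"])
print(o["time_s"],np.round(x,4),"xyaw",np.degrees(np.arctan2(r[1][0],r[0][0]))%360,"to target tool xy cm",100*(np.array([tx,ty])-x[:2])@r[:2,:2],"F",np.round(o["ft_force"],1),"T",np.round(o["wrist_torque"],3))
E
python3 st.py .5101 -.0775; cat > held.py <<'E'
from ov import *
P=[env.get_image("scene"),env.get_image("top")]; o=env.observe(); x=o["position"]
L=[d for d in env.outline_of("module",P[0]) if d["conf"]>.3]; m=L[0]["mask"].astype(float)
qx=[x[0]+.004,x[1],.168,x[2]-.018]
print("pos",x,"fit",fit(MOD,[P[0]],[m],qx,False))
qf=[.5169,-.0936,.168,0]; F=FIX+[box(-30,30,-30,-20,16,27)]
im=np.hstack([crop(P[0],(310,215),[(F,qf,(0,255,255)),(MOD,qx,(0,0,255))],130,110,3),crop(P[1],(330,298),[(F,qf,(0,255,255)),(MOD,qx,(0,0,255))],130,110,3)])
cv2.imwrite("pics/held.png",im)
E
python3 held.py
```

```text
[[0.5093, -0.0717, 0.0923], [0.5093, -0.072, 0.0924], [0.5093, -0.0722, 0.0923], [0.5093, -0.0723, 0.0923]]
6.2 [ 0.5093 -0.0722  0.0923] xyaw 189.6048606344063 to target tool xy cm [ 0.01207814 -0.53755577] F [ 0.2 -0.1 -2.2] T [0.039 0.038 0.043]
pos [ 0.50929927 -0.07234118  0.09225351] fit (array([ 0.51292955, -0.07238344,  0.15390956]), np.float64(0.16977108456472095))
```

View pics/held.png

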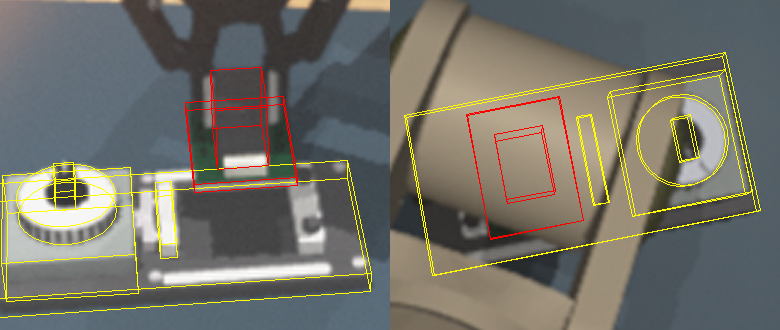

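Emit:
{"api": "move_arm", "payload": {
  "plan": [
    [0,0,0,0,-0.54,1,-0.6],
    [0,0,0,0,-0.54,2.5,-0.6],
    [0,0,0,0,-0.54,4,-0.6],
    [0,0,0,0,-0.54,5.2,-0.6],
    [0,0,0,0,-0.54,5.6,-0.6]
  ]
}}

```text
time_s: 6.85
position: [0.5096, -0.0778, 0.0346]
tool_rot: [[-0.986, -0.167, -0.002], [-0.167, 0.986, 0.001], [0.002, 0.001, -1.0]]
ft_force: [-0.0, -0.1, -1.7]
grip_width: 0.0292
gripper_force: 35.7
```

```bash
python3 st.py .5101 -.0775
```

```text
[[0.5096, -0.0777, 0.0347], [0.5103, -0.0778, 0.0361], [0.5105, -0.0778, 0.0367], [0.5105, -0.0778, 0.0367]]
7.25 [ 0.5104 -0.0778  0.0366] xyaw 189.607141979424 to target tool xy cm [0.02809051 0.03551772] F [ 0.1  0.2 -2.5] T [-0.016  0.006 -0.004]
```

Emit:
{"api": "move_arm", "payload": {
  "plan": [
    [0,0,0,0,0,0.1,-0.6],
    [0,0,0,0,0,0.2,-0.6],
    [0,0,0,0,0,0.25,-0.6],
    [0,0,0,0,0,0.25,-0.6],
    [0,0,0,0,0,0.25,-0.6]
  ]
}}

```text
time_s: 7.75
position: [0.5102, -0.0776, 0.0337]
tool_rot: [[-0.986, -0.167, -0.0], [-0.167, 0.986, -0.0], [0.0, -0.0, -1.0]]
ft_force: [0.9, 0.3, -2.0]
grip_width: 0.0294
gripper_force: 35.7
```

Emit:
{"api": "move_arm", "payload": {
  "plan": [
    [0,0,0,0,0,0.05,-0.6],
    [0,0,0,0,0,0.1,-0.6],
    [0,0,0,0,0,0.1,-0.6],
    [0,0,0,0,0,0.1,-0.6],
    [0,0,0,0,0,0.1,-0.6]
  ]
}}

```text
time_s: 8.25
position: [0.5102, -0.0777, 0.0335]
tool_rot: [[-0.986, -0.167, 0.001], [-0.167, 0.986, -0.0], [-0.0, -0.0, -1.0]]
ft_force: [-2.0, 0.4, 7.3]
grip_width: 0.029
gripper_force: 36.9
```

Emit:
{"api": "move_arm", "payload": {
  "plan": [
    [0,0,0,0,0,0,-0.1],
    [0,0,0,0,0,0,0.1],
    [0,0,0,0,0,0,0.1],
    [0,0,0,0,0,0,0.1],
    [0,0,0,0,0,0,0.1]
  ]
}}

```text
time_s: 8.75
position: [0.5102, -0.0776, 0.0327]
tool_rot: [[-0.986, -0.167, -0.0], [-0.167, 0.986, 0.0], [0.0, 0.0, -1.0]]
ft_force: [-0.0, 1.0, 0.1]
grip_width: 0.047
gripper_force: 0.0
```

Emit:
{"api": "move_arm", "payload": {
  "plan": [
    [0,0,0,0,0,-1,0.1],
    [0,0,0,0,0,-3,0.1],
    [0,0,0,0,0,-6,0.1],
    [0,0,0,0,0,-8,0.1],
    [0,0,0,0,0,-8,0.1]
  ]
}}

```text
time_s: 9.25
position: [0.5115, -0.0781, 0.1159]
tool_rot: [[-0.986, -0.167, 0.006], [-0.167, 0.986, -0.002], [-0.005, -0.003, -1.0]]
ft_force: [-0.5, -0.3, -0.3]
grip_width: 0.047
gripper_force: 0.0
```

Emit:
{"api": "move_arm", "payload": {
  "plan": [
    [0,0,0,0,-2,0,0],
    [0,0,0,-0.2,-5,0,-0.1],
    [0,0,0,-0.4,-8,0,-0.2],
    [0,0,0,-0.4,-10.2,0,-0.2],
    [0,0,0,-0.4,-10.2,1,-0.2]
  ]
}}

```text
time_s: 9.75
position: [0.5318, -0.1801, 0.1028]
tool_rot: [[-0.986, -0.164, 0.002], [-0.164, 0.986, -0.001], [-0.002, -0.002, -1.0]]
ft_force: [1.2, 0.3, -0.2]
grip_width: 0.0345
gripper_force: 0.0
```

```bash
python3 st.py .5311 -.1774; python3 - <<'E'
from ov import *
P=[env.get_image("scene"),env.get_image("top")]
qx=[.5169-.1672*.017,-.0936+.986*.017,.168,.015]
qf=[.5169,-.0936,.168,0]; F=FIX[2:]+[box(-30,30,-30,-20,16,27)]
cv2.imwrite("pics/placed.png",np.hstack([crop(P[0],(305,215),[(F,qf,(0,255,255)),(MOD,qx,(0,0,255))],130,110,3),crop(P[1],(330,298),[(F,qf,(0,255,255)),(MOD,qx,(0,0,255))],130,110,3)]))
L=[d for d in env.outline_of("module",P[0]) if d["conf"]>.3]; print(fit(MOD,[P[0]],[L[0]["mask"].astype(float)],qx,False),qx)
for p in P: print([(np.round(d["pixel"],1).tolist(),round(d["conf"],2)) for d in env.tip_of("ring_mark",p)])
E
```

```text
[[0.5304, -0.1779, 0.1004], [0.5303, -0.1765, 0.1016], [0.5309, -0.1765, 0.1026], [0.5312, -0.1767, 0.103]]
10.15 [ 0.5309 -0.1766  0.1025] xyaw 189.65596274239945 to target tool xy cm [-0.00672929 -0.08247238] F [ 0.2 -0.6 -0.3] T [ 0.025  0.005 -0.026]
(array([ 0.51283752, -0.077916  ,  0.15564463]), np.float64(0.05391053391053391)) [0.5140576, -0.076838, 0.168, 0.015]
[([226.6, 297.4], 0.89), ([261.9, 214.7], 0.57)]
[([377.4, 201.6], 0.67), ([372.8, 303.8], 0.5)]
```

View pics/placed.png

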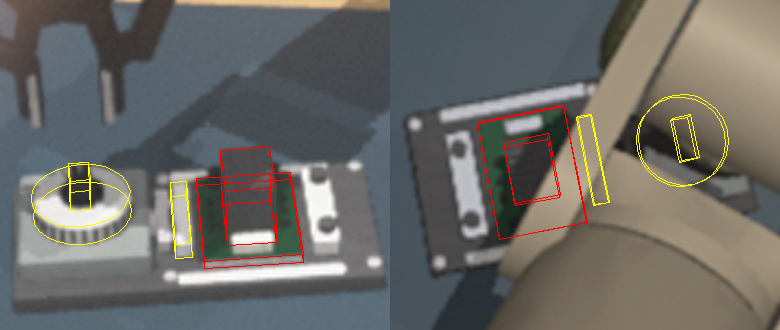

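Emit:
{"api": "move_arm", "payload": {
  "plan": [
    [0,0,0,0,-0.07,1,-0.2],
    [0,0,0,0,-0.07,2.5,-0.2],
    [0,0,0,0,-0.07,4,-0.2],
    [0,0,0,0,-0.07,4.5,-0.2],
    [0,0,0,0,-0.07,4.5,-0.2]
  ]
}}

```text
time_s: 10.9
position: [0.5309, -0.1781, 0.0569]
tool_rot: [[-0.986, -0.167, -0.002], [-0.167, 0.986, 0.001], [0.001, 0.001, -1.0]]
ft_force: [-0.2, 0.7, -0.3]
grip_width: 0.034
gripper_force: 0.0
```

```bash
python3 st.py .5311 -.1774; python3 - <<'E'
from ov import *
P=[env.get_image("scene")]
qf=[.5169,-.0936,.168,0]
a=crop(P[0],(265,225),[],60,60,7); b=crop(P[0],(265,225),[(FIX[2:],qf,(0,255,255))],50,60,7)
cv2.imwrite("pics/knob.png",np.hstack([a,b]))
E
```

```text
[[0.5313, -0.1783, 0.0576], [0.5316, -0.1784, 0.0583], [0.5316, -0.1784, 0.0584], [0.5314, -0.1783, 0.0582]]
11.3 [ 0.5315 -0.1784  0.0583] xyaw 189.60571194871463 to target tool xy cm [0.02522921 0.10217735] F [ 0.1 -0.2  0.3] T [ 0.048 -0.03  -0.012]
```

View pics/knob.png

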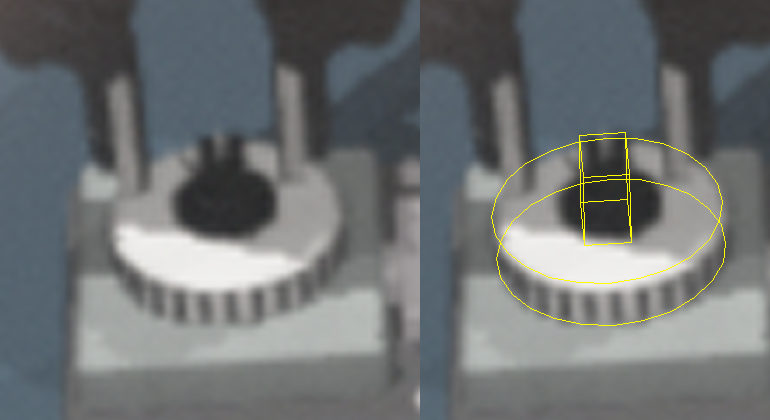

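Emit:
{"api": "move_arm", "payload": {
  "plan": [
    [0,0,0,0,0.25,0.2,-0.2],
    [0,0,0,0,0.25,0.5,-0.2],
    [0,0,0,0,0.25,0.7,-0.2],
    [0,0,0,0,0.25,0.7,-0.2],
    [0,0,0,0,0.25,0.7,-0.2]
  ]
}}

```text
time_s: 11.85
position: [0.5309, -0.1758, 0.0507]
tool_rot: [[-0.986, -0.167, -0.0], [-0.167, 0.986, 0.0], [0.0, 0.0, -1.0]]
ft_force: [0.6, 0.2, -0.0]
grip_width: 0.0338
gripper_force: 0.0
```

Emit:
{"api": "move_arm", "payload": {
  "plan": [
    [0,0,0,0,0,0,-0.4],
    [0,0,0,0,0,0,-0.55],
    [0,0,0,0,0,0,-0.65],
    [0,0,0,0,0,0,-0.7],
    [0,0,0,0,0,0,-0.75]
  ],
  "squeeze": 20
}}

```text
time_s: 12.35
position: [0.531, -0.1764, 0.051]
tool_rot: [[-0.986, -0.167, 0.001], [-0.167, 0.986, -0.001], [-0.0, -0.001, -1.0]]
ft_force: [-1.1, -3.8, 1.1]
grip_width: 0.0117
gripper_force: 20.1
```

Emit:
{"api": "move_arm", "payload": {
  "plan": [
    [0,0,0,0,0,0,-1],
    [0,0,0,0,0,0,-1],
    [0,0,0,0,0,0,-1],
    [0,0,0,0,0,0,-1],
    [0,0,0,0,0,0,-1]
  ]
}}

```text
time_s: 12.85
position: [0.5311, -0.1764, 0.051]
tool_rot: [[-0.986, -0.167, 0.001], [-0.167, 0.986, -0.001], [-0.0, -0.001, -1.0]]
ft_force: [-0.6, -5.3, 0.2]
grip_width: 0.0115
gripper_force: 20.2
```

```bash
python3 st.py .5311 -.1774
```

```text
[[0.5311, -0.1764, 0.0509], [0.5311, -0.1764, 0.051], [0.531, -0.1764, 0.0509], [0.531, -0.1764, 0.0509]]
13.25 [ 0.531  -0.1764  0.0509] xyaw 189.60048676117668 to target tool xy cm [ 0.01124975 -0.10016892] F [-1.4 -5.4  1.2] T [-0.885  0.125  0.034]
```

Emit:
{"api": "move_arm", "payload": {
  "plan": [
    [0,0,0,0,-0.06,0,-1],
    [0,0,0,0,-0.06,0,-1],
    [0,0,0,0,-0.06,0,-1],
    [0,0,2,0,-0.06,0,-1],
    [0,0,5,0,-0.06,0,-1]
  ],
  "squeeze": 60
}}

```text
time_s: 13.75
position: [0.5311, -0.1764, 0.0511]
tool_rot: [[-0.997, -0.079, 0.0], [-0.079, 0.997, -0.001], [-0.0, -0.001, -1.0]]
ft_force: [-2.4, -2.5, 4.7]
grip_width: 0.0098
gripper_force: 61.8
```

Emit:
{"api": "move_arm", "payload": {
  "plan": [
    [0,0,3,0,0,0,-1],
    [0,0,6,0,0,0,-1],
    [0,0,9,0,0,0,-1],
    [0,0,12,0,0,0,-1],
    [0,0,15,0,0,0,-1]
  ]
}}

```text
time_s: 14.25
position: [0.5311, -0.1765, 0.0511]
tool_rot: [[-0.983, 0.182, 0.0], [0.182, 0.983, -0.001], [-0.0, -0.001, -1.0]]
ft_force: [-1.4, -2.8, 4.5]
grip_width: 0.01
gripper_force: 61.8
```

```bash
cat > tq.py <<'E'
from h import *
T=[];F=[]
for i in range(6): env.get_image("top"); o=env.observe(); T.append(o["wrist_torque"]); F.append(o["ft_force"])
r=np.array(o["tool_rot"]); y=np.degrees(np.arctan2(r[1][0],r[0][0]))%360
print(round(o["time_s"],2),"turn",round(189.6-y,2),"T",np.round(np.mean(T,0),3),"sd",np.std(np.array(T)[:,2]).round(3),"F",np.round(np.mean(F,0),1),np.round(o["position"],4),o["grip_width"],o["q"][5])
E
python3 tq.py
```

```text
14.55 turn 19.99 T [-0.49   0.262  0.003] sd 0.044 F [-1.6 -2.9  5.6] [ 0.5311 -0.1765  0.0511] 0.009912945343604953 -110.10206058830022
```

```bash
python3 - <<'E'
from ov import *
o=env.observe(); print(np.round(o["joint_efforts"],3))
P=env.get_image("scene")
qf=[.5169,-.0936,.168,0]
cv2.imwrite("pics/turn1.png",np.hstack([crop(P,(300,230),[],120,60,6),])); np.save("t1.npy",P,allow_pickle=True)
E
```

```text
[ 1.9580e+00 -4.6566e+01 -1.5627e+01  7.3900e-01  3.7000e-02 -7.0000e-03]
```

View pics/turn1.png

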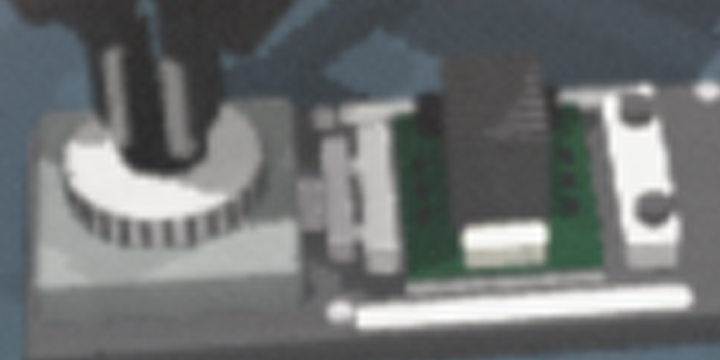

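Emit:
{"api": "move_arm", "payload": {
  "plan": [
    [0,0,1,0,0,0,-1],
    [0,0,2,0,0,0,-1],
    [0,0,3,0,0,0,-1],
    [0,0,4,0,0,0,-1],
    [0,0,5,0,0,0,-1]
  ]
}}

```text
time_s: 15.1
position: [0.5311, -0.1765, 0.0511]
tool_rot: [[-0.964, 0.266, 0.0], [0.266, 0.964, -0.001], [-0.0, -0.0, -1.0]]
ft_force: [-1.4, -3.2, 6.3]
grip_width: 0.0096
gripper_force: 61.8
```

```bash
cat > tq2.py <<'E'
from h import *
for i in range(6):
    o=env.observe(); r=np.array(o["tool_rot"]); y=np.degrees(np.arctan2(r[1][0],r[0][0]))%360
    print(round(o["time_s"],2),"turn",round(189.6-y,2),"Tz",round(o["wrist_torque"][2],3),"e6",round(o["joint_efforts"][5],3),"w6",round(o["qvel"][5],2),"F",np.round(o["ft_force"],1),np.round(o["position"],4))
    if i<5: env.get_image("top")
E
python3 tq2.py
```

```text
15.1 turn 25.01 Tz 0.187 e6 -0.047 w6 9.91 F [-1.4 -3.2  6.3] [ 0.5311 -0.1765  0.0511]
15.15 turn 25.06 Tz 0.142 e6 0.104 w6 -1.75 F [-2.1 -3.1  5.9] [ 0.5311 -0.1765  0.0511]
15.2 turn 25.0 Tz 0.11 e6 0.244 w6 -0.62 F [-0.3 -3.7  4.6] [ 0.531  -0.1765  0.0511]
15.25 turn 24.99 Tz 0.095 e6 0.131 w6 -0.2 F [-1.6 -3.   5.4] [ 0.5311 -0.1765  0.0511]
15.3 turn 24.97 Tz 0.07 e6 0.095 w6 -0.03 F [-1.8 -2.9  4.8] [ 0.5311 -0.1765  0.0511]
15.35 turn 24.98 Tz 0.053 e6 0.088 w6 -0.05 F [-1.8 -3.3  4.4] [ 0.5311 -0.1765  0.0511]
```

Emit:
{"api": "move_arm", "payload": {
  "plan": [
    [0,0,1,0,0,0,-1],
    [0,0,2,0,0,0,-1],
    [0,0,4,0,0,0,-1],
    [0,0,6,0,0,0,-1],
    [0,0,8,0,0,0,-1]
  ]
}}

```text
time_s: 15.85
position: [0.5311, -0.1765, 0.0511]
tool_rot: [[-0.917, 0.398, 0.0], [0.398, 0.917, -0.001], [-0.001, -0.0, -1.0]]
ft_force: [-1.5, -3.5, 5.4]
grip_width: 0.0099
gripper_force: 61.8
```

```bash
sed -i 's/range(6)/range(1)/;s/    if i<5.*//' tq2.py; python3 tq2.py
```

```text
15.85 turn 33.04 Tz 0.145 e6 -0.263 w6 19.96 F [-1.5 -3.5  5.4] [ 0.5311 -0.1765  0.0511]
```

Emit:
{"api": "move_arm", "payload": {
  "plan": [
    [0,0,1,0,0,0,-1],
    [0,0,2,0,0,0,-1],
    [0,0,3,0,0,0,-1],
    [0,0,4,0,0,0,-1],
    [0,0,5,0,0,0,-1]
  ]
}}

```text
time_s: 16.35
position: [0.5311, -0.1765, 0.0511]
tool_rot: [[-0.88, 0.476, 0.0], [0.476, 0.88, -0.001], [-0.001, -0.0, -1.0]]
ft_force: [-1.8, -3.5, 5.3]
grip_width: 0.01
gripper_force: 61.8
```

```bash
python3 tq2.py
```

```text
16.35 turn 38.0 Tz 0.155 e6 -0.034 w6 9.93 F [-1.8 -3.5  5.3] [ 0.5311 -0.1765  0.0511]
```

Emit:
{"api": "move_arm", "payload": {
  "plan": [
    [0,0,1,0,0,0,-1],
    [0,0,2,0,0,0,-1],
    [0,0,3,0,0,0,-1],
    [0,0,4,0,0,0,-1],
    [0,0,5,0,0,0,-1]
  ]
}}

```text
time_s: 16.85
position: [0.5311, -0.1765, 0.0511]
tool_rot: [[-0.835, 0.551, 0.0], [0.551, 0.835, -0.001], [-0.001, -0.0, -1.0]]
ft_force: [-1.6, -2.7, 5.1]
grip_width: 0.0101
gripper_force: 61.8
```

```bash
python3 tq2.py
```

```text
16.85 turn 43.0 Tz 0.162 e6 -0.034 w6 9.93 F [-1.6 -2.7  5.1] [ 0.5311 -0.1765  0.0511]
```

Emit:
{"api": "move_arm", "payload": {
  "plan": [
    [0,0,1,0,0,0,-1],
    [0,0,2,0,0,0,-1],
    [0,0,3,0,0,0,-1],
    [0,0,4,0,0,0,-1],
    [0,0,5,0,0,0,-1]
  ]
}}

```text
time_s: 17.35
position: [0.531, -0.1766, 0.0511]
tool_rot: [[-0.784, 0.621, 0.0], [0.621, 0.784, -0.001], [-0.001, -0.0, -1.0]]
ft_force: [-1.9, -2.8, 4.8]
grip_width: 0.0101
gripper_force: 61.8
```

```bash
python3 tq2.py
```

```text
17.35 turn 48.0 Tz 0.185 e6 -0.034 w6 9.88 F [-1.9 -2.8  4.8] [ 0.531  -0.1766  0.0511]
```

Emit:
{"api": "move_arm", "payload": {
  "plan": [
    [0,0,1,0,0,0,-1],
    [0,0,2,0,0,0,-1],
    [0,0,3,0,0,0,-1],
    [0,0,4,0,0,0,-1],
    [0,0,5,0,0,0,-1]
  ]
}}

```text
time_s: 17.85
position: [0.531, -0.1766, 0.0511]
tool_rot: [[-0.727, 0.687, 0.0], [0.687, 0.727, -0.001], [-0.001, -0.0, -1.0]]
ft_force: [-1.6, -3.3, 5.3]
grip_width: 0.0098
gripper_force: 61.8
```

```bash
python3 tq2.py
```

```text
17.85 turn 53.0 Tz 0.236 e6 -0.034 w6 9.91 F [-1.6 -3.3  5.3] [ 0.531  -0.1766  0.0511]
```

Emit:
{"api": "move_arm", "payload": {
  "plan": [
    [0,0,0.7,0,0,0,-1],
    [0,0,1.4,0,0,0,-1]
  ]
}}

```text
time_s: 18.05
position: [0.531, -0.1766, 0.0511]
tool_rot: [[-0.71, 0.705, 0.0], [0.705, 0.71, -0.001], [-0.001, -0.0, -1.0]]
ft_force: [-2.1, -4.5, 5.9]
grip_width: 0.0095
gripper_force: 61.8
```

```bash
python3 tq2.py
```

```text
18.05 turn 54.39 Tz 0.195 e6 0.038 w6 6.9 F [-2.1 -4.5  5.9] [ 0.531  -0.1766  0.0511]
```

Emit:
{"api": "move_arm", "payload": {
  "plan": [
    [0,0,0.7,0,0,0,-1],
    [0,0,1.4,0,0,0,-1]
  ]
}}

```text
time_s: 18.25
position: [0.531, -0.1766, 0.0511]
tool_rot: [[-0.692, 0.722, 0.0], [0.722, 0.692, -0.001], [-0.001, -0.0, -1.0]]
ft_force: [-1.6, -3.5, 5.4]
grip_width: 0.0102
gripper_force: 61.8
```

```bash
python3 tq2.py
```

```text
18.25 turn 55.79 Tz 0.143 e6 0.034 w6 7.03 F [-1.6 -3.5  5.4] [ 0.531  -0.1766  0.0511]
```

Emit:
{"api": "move_arm", "payload": {
  "plan": [
    [0,0,0.7,0,0,0,-1],
    [0,0,1.4,0,0,0,-1],
    [0,0,2.1,0,0,0,-1]
  ]
}}

```text
time_s: 18.55
position: [0.531, -0.1766, 0.0511]
tool_rot: [[-0.665, 0.747, 0.0], [0.747, 0.665, -0.001], [-0.001, -0.0, -1.0]]
ft_force: [-1.4, -4.1, 4.3]
grip_width: 0.0098
gripper_force: 61.8
```

```bash
python3 tq2.py; python3 - <<'E'
from ov import *
P=env.get_image("scene"); Q=env.get_image("top")
cv2.imwrite("pics/turn2.png",np.hstack([crop(P,(315,232),[],85,60,6),crop(Q,(310,298),[],45,60,6)])); np.save("t2.npy",P,allow_pickle=True)
E
```

```text
18.55 turn 57.89 Tz 0.193 e6 0.034 w6 6.9 F [-1.4 -4.1  4.3] [ 0.531  -0.1766  0.0511]
```

View pics/turn2.png

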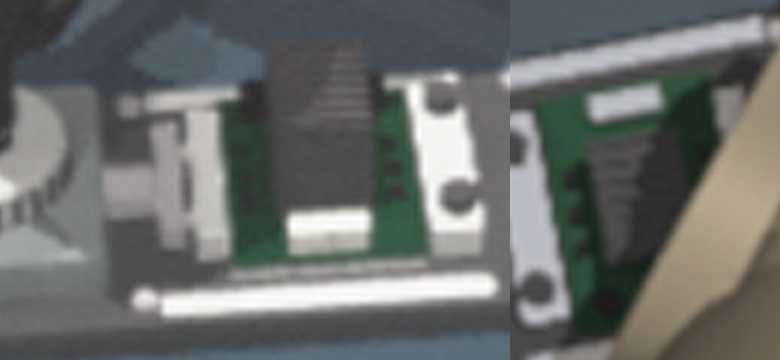

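```bash
cat > tr.py <<'E'
from h import *
o=env.observe(); r=np.array(o["tool_rot"]); y=np.degrees(np.arctan2(r[1][0],r[0][0]))%360
A=np.load("t2.npy",allow_pickle=True).item()["color"]
g=lambda im:cv2.cvtColor(im,cv2.COLOR_RGB2GRAY).astype(np.float32)
S=np.mean([g(env.get_image("scene")["color"]) for _ in range(3)],0).astype(np.float32)
def sh(c0,r0,w,h):
    W=cv2.findTransformECC(g(A)[r0:r0+h,c0:c0+w],S[r0:r0+h,c0:c0+w],np.eye(2,3,dtype=np.float32),cv2.MOTION_TRANSLATION,(3,200,1e-6),None,3)[1]
    return np.round(W[:,2],3)
# crop coords (x/6+272.5, y/6+202)
print(round(o["time_s"],2),"turn",round(189.6-y,2),"Tz",round(o["wrist_torque"][2],3),"mod",sh(309,206,34,40),"rack",sh(288,220,18,26),"stop",sh(344,212,14,34),"F",np.round(o["ft_force"],1))
E
python3 tr.py
```

```text
18.65 turn 57.89 Tz 0.156 mod [0.027 0.002] rack [0.025 0.009] stop [-0.001 -0.   ] F [-1.7 -3.5  5.3]
```

Emit:
{"api": "move_arm", "payload": {
  "plan": [
    [0,0,0.8,0,0,0,-1],
    [0,0,1.6,0,0,0,-1],
    [0,0,2.4,0,0,0,-1],
    [0,0,3.2,0,0,0,-1],
    [0,0,4,0,0,0,-1]
  ]
}}

```text
time_s: 19.3
position: [0.531, -0.1766, 0.0511]
tool_rot: [[-0.612, 0.791, 0.0], [0.791, 0.612, -0.001], [-0.001, -0.0, -1.0]]
ft_force: [-1.4, -3.6, 5.4]
grip_width: 0.0099
gripper_force: 61.8
```

```bash
python3 tr.py
```

```text
19.3 turn 61.9 Tz 0.186 mod [ 0.363 -0.028] rack [ 0.291 -0.105] stop [ 0.019 -0.023] F [-1.4 -3.6  5.4]
```

Emit:
{"api": "move_arm", "payload": {
  "plan": [
    [0,0,0.8,0,0,0,-1],
    [0,0,1.6,0,0,0,-1],
    [0,0,2.4,0,0,0,-1],
    [0,0,3.2,0,0,0,-1],
    [0,0,4,0,0,0,-1]
  ]
}}

```text
time_s: 19.95
position: [0.531, -0.1766, 0.0511]
tool_rot: [[-0.555, 0.832, 0.0], [0.832, 0.555, -0.001], [-0.001, -0.0, -1.0]]
ft_force: [-2.5, -3.8, 5.3]
grip_width: 0.0096
gripper_force: 61.8
```

```bash
python3 tr.py
```

```text
19.95 turn 65.89 Tz 0.268 mod [ 0.413 -0.028] rack [0.55  0.052] stop [ 0.018 -0.025] F [-2.5 -3.8  5.3]
```

Emit:
{"api": "move_arm", "payload": {
  "plan": [
    [0,0,0.8,0,0,0,-1],
    [0,0,1.6,0,0,0,-1],
    [0,0,2.4,0,0,0,-1],
    [0,0,3.2,0,0,0,-1],
    [0,0,4,0,0,0,-1]
  ]
}}

```text
time_s: 20.6
position: [0.531, -0.1766, 0.0511]
tool_rot: [[-0.496, 0.868, 0.0], [0.868, 0.496, -0.001], [-0.001, -0.0, -1.0]]
ft_force: [-1.2, -4.2, 4.8]
grip_width: 0.01
gripper_force: 61.8
```

```bash
python3 tr.py
```

```text
20.6 turn 69.88 Tz 0.278 mod [ 0.441 -0.036] rack [ 0.903 -0.023] stop [ 0.025 -0.024] F [-1.2 -4.2  4.8]
```

Emit:
{"api": "move_arm", "payload": {
  "plan": [
    [0,0,0.6,0,0,0,-1],
    [0,0,1.2,0,0,0,-1],
    [0,0,1.8,0,0,0,-1]
  ]
}}

```text
time_s: 21.05
position: [0.531, -0.1766, 0.0511]
tool_rot: [[-0.468, 0.884, 0.0], [0.884, 0.468, -0.001], [-0.001, -0.0, -1.0]]
ft_force: [-2.0, -4.9, 5.6]
grip_width: 0.01
gripper_force: 61.8
```

```bash
python3 tr.py; python3 tr.py
```

```text
21.05 turn 71.67 Tz 0.317 mod [ 0.445 -0.042] rack [ 0.992 -0.072] stop [ 0.019 -0.028] F [-2.  -4.9  5.6]
21.2 turn 71.66 Tz 0.207 mod [ 0.445 -0.041] rack [ 0.992 -0.068] stop [ 0.022 -0.024] F [-2.3 -3.9  4.7]
```

Emit:
{"api": "move_arm", "payload": {
  "plan": [
    [0,0,0,0,0,0,-0.6],
    [0,0,0,0,0,0,-0.4],
    [0,0,0,0,0,0,-0.3],
    [0,0,0,0,0,0,-0.3],
    [0,0,0,0,0,0,-0.3]
  ]
}}

```text
time_s: 21.85
position: [0.5309, -0.1762, 0.0507]
tool_rot: [[-0.468, 0.884, -0.0], [0.884, 0.468, 0.0], [0.0, -0.0, -1.0]]
ft_force: [0.3, -0.7, -0.1]
grip_width: 0.0302
gripper_force: 0.0
```

Emit:
{"api": "move_arm", "payload": {
  "plan": [
    [0,0,0,0,0,-0.5,-0.3],
    [0,0,0,0,0,-2,-0.3],
    [0,0,0,0,0,-5,-0.3],
    [0,0,0,0,0,-9,-0.3],
    [0,0,0,0,0,-12,-0.3]
  ]
}}

```text
time_s: 22.35
position: [0.5312, -0.1764, 0.1734]
tool_rot: [[-0.468, 0.884, 0.002], [0.884, 0.468, -0.001], [-0.002, 0.001, -1.0]]
ft_force: [0.4, 0.5, -0.6]
grip_width: 0.0301
gripper_force: 0.0
```

```bash
python3 tr.py; python3 - <<'E'
from ov import *
P=env.get_image("scene"); Q=env.get_image("top")
for p in (P,Q): print([(np.round(d["pixel"],1).tolist(),round(d["conf"],2)) for d in env.tip_of("ring_mark",p)])
cv2.imwrite("pics/end.png",np.hstack([crop(P,(305,232),[],130,100,4),crop(Q,(320,298),[],70,100,4)]))
E
```

```text
22.35 turn 71.7 Tz 0.019 mod [ 0.505 -0.003] rack [ 1.213 -0.118] stop [0.107 0.023] F [ 0.4  0.5 -0.6]
[([229.9, 299.2], 0.96), ([261.8, 217.7], 0.92), ([474.0, 354.2], 0.32)]
[([373.5, 301.2], 0.8), ([377.7, 198.2], 0.5)]
```

View pics/end.png

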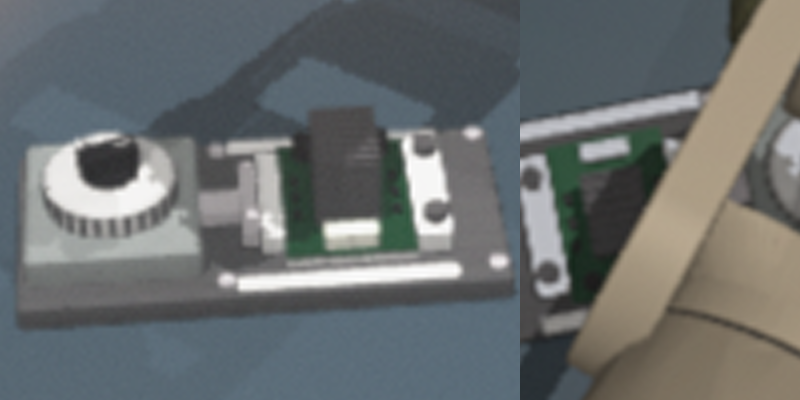

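```bash
python3 -c "
from rig import env
print(env.close_job())"
```

```text
the job is handed in; nothing more can be done
None
```

I handed the job in at about 22 s: the module lies flat in the fixture, clamped by the inner knob at an estimated 8 to 9 N, the outer ring did not visibly move, and the arm is clear. The squeeze is inferred from knob angle and noisy wrist torque; the last torque reading alone suggested up to about 12 N.

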